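# Dry-close the pottery hand press over its locating pin

## Robot

A 6-joint arm with a two-finger parallel gripper is mounted at the origin on the work surface. World frame = base frame: x ahead of the robot, y to its left, z up, the work surface at z = 0. Lengths are in mm, angles in rad, forces in N, time in s.
With the tool pointing down it reaches from about 350 to 875 mm from the base axis. Payload 4.2 kg.
Tool frame: the origin (TCP) lies midway between the tips of the shut fingers; the grasp point (between the pads) lies 19 mm behind it; z points along the fingers, y is the line along which they close (so a half turn about z gives the same grasp; the last joint's range is limited). The gripper opens to 85 mm and grips with 20 to 120 N. Pads are 22 mm wide; open, the fingers measure 114 mm over their backs; the gripper's body (76 mm by 85 mm) begins 54 mm behind the grasp point. The pads swing forward as they close: fully open they stand 13 mm farther back than shut.
Start: joints at [-0.845, 0.385, 0.008, 0, -1.194, -0.259], TCP at [281.28, -558.104, 231.312] pointing down, gripper open.
Joint ranges: [-3.14, 3.14], [-1.21, 2.06], [-1.07, 1.41], [-3.16, 2.05], [-2.99, -0.16], [-3.1, 3.1]. Speed limits (rad/s): [2.79, 2.79, 3.14, 3.14, 3.14, 3.14].

## Interface

Orientations are given as a unit quaternion [x, y, z, w].
In Python, from bench import * gives the robot as it stands.
- The arm moves only by the tool drive_tool, never from a script. Its argument "plan" is a list that holds one entry, the list of rows, each a list of 5 numbers: the closure, from -1 (fully open) to 1 (shut), then the shift along the world's x, y, z in mm, then the turn about the world's z in degrees. A call has 1 to 20 rows; each row shifts and turns the commanded pose from where the row before left it; what a row does not reach is not made up. A row lasts 1/12 s, in which the tool goes at most 41.7 mm and 7.16 degrees, less where a joint would pass 70% of its speed; a pose out of reach is approached as far as the arm can. A call is refused whole if a number of a shift passes 41.7 or a number of a turn 7.16, either way. A call with a gripper value outside its range is refused whole. The fingers move at their own pace and stop on an object; the grip force is fixed at half the most. Time passes only in rows, so rows that do not move let the fingers close. It gives the time, the measured TCP pose, the force, the opening and the grip force at its end, in the units of the state.
- read_state(): the state, without advancing time (a new reading comes with each control period).
- get_image(name): name is "scene" or "top" or "wrist"; returns (picture, depth): 384x512x3 uint8, red, green, blue; 384x512 float32, mm along the optical axis (not along the pixel's ray), 0 where there is no reading.
- camera_model(name): a dict with "fx", "fy", "cx", "cy" (pixels), "distortion" ([k1, k2, p1, p2, k3] as OpenCV has them; the pictures are not rectified), "R" (3x3) and "t" (3): a world point X has camera coordinates R X + t; the wrist camera has in their place "mount" (4x4, takes a point from camera to tool coordinates, whose origin is the TCP and whose axes are the flange's). Camera axes: x right, y down, z forward; pixel columns grow to the right and rows downward; lengths in mm; the calibration is good to about 2 mm. A picture is of the moment at which its call begins: read the wrist's pose just before it. camera_model takes no time and is no camera call.
- job_done(): hands the job in; it is judged then, once.
The state is a dict: "clock": time; "joints": joint angles; "joint_vel": joint speeds; "joint_efforts": joint torques, N m; "position": TCP position; "ee_rot": TCP orientation; "contact_force": force on the tool from outside, world axes, zero at the start; "wrist_torque": the same for the moment, N m; "gripper_width": finger opening in mm; "grasp_force": force on a finger pad.
Only numpy, scipy, OpenCV 4.12 (cv2) and the standard library are available. Lean on these libraries where they do the work, as an engineer would, in place of code of your own. Each camera call takes 0.05 s, during which the arm holds its last target. There are 200 camera calls.

## Task

Get the small hand press ready: first push the air plunger beside its rim right down to the stop, to blow the bed clear, and let it come back up. Then take the round wooden cover by its handle, set it on the press so that its socket drops over the locating pin in the middle of the sprung bed, and press it straight down until it is fully home against the steel rim all round. Finish while still holding the cover pressed down by hand; leave the other things on the table where they are.

Things in the scene. Friction and masses are not known exactly. Their poses are not given: they have to be found in the camera images.
- press: Grey fixed base plate 150 x 235 x 15 mm (yaw varies). Origin: table height on the axis of the locating pin. Around this axis stand a steel rim, outer dia 130, inner dia 106, its top 34 mm above the table, and inside it the sprung bed, an aluminium disc dia 100 whose top is 42 mm above the table when up. The air plunger stands at +y, 120 mm from the pin. Base plate spans x -75..75, y -74..161 mm.
- pin_tip (a point): Tip of the vertical dark steel locating pin in the middle of the bed, 54 mm above the table. The pin is fixed, dia 12, its last 4 mm tapering to dia 9; it stands 12 mm above the bed when the bed is up, 20 mm above the rim.
- bed (a joint): Travel of the sprung bed in m: 0 up, 0.008 when a cover lying on it is level with the rim (range to 0.010). Spring: about 4 N to start, 12 N at 0.008; it springs back up, with the cover, when let go.
- plunger (a joint): Travel of the air plunger in m: 0 up, 0.012 at its stop. Spring: about 3 N to start, 8 N at the stop; returns by itself.
- plunger_top (a point): Centre of the top face of the plunger's round flat head, dia 28, on a steel barrel dia 34. 76 mm above the table when up, 64 mm at the stop.
- cover: Loose round wooden press cover, a disc dia 120 and 26 mm thick lying flat on the table, 0.15 to 0.31 kg, with an upright round handle dia 28 mm on its centre, from 26 to 66 mm above the underside (the top 6 mm tapering). Origin: centre of the underside, where a blind socket dia 14.5 mm, 22 mm deep, opens downwards. z up. Its place is swapped with the stamp's and the jar's.
- stamp: Bystander: rectangular wooden stamp block 110 x 80 x 26 mm with the same kind of handle, 66 mm tall in all. Origin: centre of the underside.
- jar: Bystander: closed slip jar, dia 72, 85 mm tall. Origin: centre of the underside.
- tile: Bystander: fluted white tile 136 x 106 x 9 mm lying flat behind the press. Origin: centre of the underside.
- tile2: Bystander: a like tile farther right. Origin: centre of the underside.
- bowl: Bystander: small white bowl, dia 120, 50 mm tall, at the right. Origin: centre of the underside.
- brush: Bystander: flat brush lying on the table near the robot.
Mind the look-alikes: they are no part of the job. What is shaped like the cover but purple or red is not meant.

How it is judged (in metres and radians):
On the way, in this order (a step that is already met when the one before it is completed fails the run):
1. the air plunger is pushed down to its stop (10.5 of 12 mm or more) (value of joint plunger above 0.0105 m), for 0.05 s.
2. the cover has dropped over the pin, upright, its underside within about 4 mm of the raised bed or lower (horizontal distance between cover and pin_tip below 0.004 m and angle between cover's own z axis and vertical below 0.06 rad and z of cover in the frame of press below 0.046 m), for 0.1 s.
At the end, for the whole second after the job is handed in: The cover sits on the pin (axis within 4 mm, tilt under 0.06 rad), its underside within 1.5 mm of the rim and the bed down by more than 6.5 mm, with the gripper still on the cover (more than 3 N), through the last second; the air plunger is back up (under 3 mm) (horizontal distance between cover and pin_tip below 0.004 m and angle between cover's own z axis and vertical below 0.06 rad and z of cover in the frame of press below 0.0355 m and value of joint bed above 0.0065 m and contact force between the fingers and cover above 3 N and value of joint plunger below 0.003 m); the arm keeps its last pose, push and grip.
It fails at once if a bystander (stamp, jar, tile, bowl or brush) is moved more than 30 mm (distance of any of stamp, jar, tile, tile2, bowl, brush from where it was at the start of the episode above 0.03 m).
It also fails if it takes over 48 s, if anything falls off the work surface, if the arm or the gripper's body presses on something with over 40 N, if the wrist force passes 120 N, or if a joint passes its speed limit or range.

## Working session

There is one attempt and no reset: what is moved stays moved. The work goes in short steps, Python scripts to look and compute and a tool call to move; the robot and the scene stay as the last step left them, time stands still between calls to the robot, and variables do not carry over. Pictures are saved under pics/ and viewed, at most 10 in all, crops included, and the job is handed in when it is done.

Besides the shell and the picture viewer there is one more tool, called in YAML: its name, and indented under it one key for each argument. drive_tool: Moves the arm, as the interface text tells. Its arguments: {"type":"object","properties":{"plan":{"type":"array"}},"required":["plan"]}

```bash
mkdir -p pics; ls; cat > h.py <<'E'
from bench import *
import numpy as np, cv2
def ray(m,uv,Rt=None):
    K=np.array([[m['fx'],0,m['cx']],[0,m['fy'],m['cy']],[0,0,1.]])
    p=cv2.undistortPoints(np.array(uv,float).reshape(-1,1,2),K,np.array(m['distortion'],float)).reshape(-1,2)
    d=np.c_[p,np.ones(len(p))]
    if Rt is None: R=np.array(m['R']);t=np.array(m['t']);return -R.T@t, d@R
    return Rt[:3,3], d@Rt[:3,:3].T
def plane(m,uv,z,Rt=None):
    o,d=ray(m,uv,Rt); return o+d*((z-o[2])/d[:,2])[:,None]
def depthpts(m,uv,dep):
    o,d=ray(m,uv); return o+d*np.array(dep)[:,None]
E
python3 - <<'E'
from h import *
for n in ('top','scene'):
    im,d=get_image(n); np.savez(f'pics/{n}0.npz',im=im,d=d); cv2.imwrite(f'pics/{n}0.png',im[:,:,::-1])
    m=camera_model(n); print(n,{k:np.round(v,3).tolist() for k,v in m.items()}, (d>0).mean())
print(read_state())
E
```

```text
pics
top {'fx': 425.19, 'fy': 425.19, 'cx': 255.77, 'cy': 191.355, 'distortion': [-0.154, 0.0, 0.0, 0.0, 0.0], 'R': [[0.028, -1.0, 0.009], [-0.998, -0.029, -0.058], [0.058, -0.008, -0.998]], 't': [-138.949, 531.767, 1277.867]} 0.9960276285807291
scene {'fx': 368.661, 'fy': 368.661, 'cx': 253.547, 'cy': 190.104, 'distortion': [0.014, 0.0, 0.0, 0.0, 0.0], 'R': [[-0.505, 0.863, -0.009], [0.725, 0.419, -0.546], [-0.467, -0.283, -0.838]], 't': [363.163, -298.94, 1116.998]} 0.9961446126302084
{'clock': 0.1, 'joints': array([-8.45394799e-01,  3.85461455e-01,  6.75130992e-03, -4.18147951e-04,
       -1.19400084e+00, -2.58639787e-01]), 'joint_vel': array([ 7.53653754e-04, -1.58870424e-03,  6.07424030e-03,  1.84149680e-03,
       -7.59621838e-06, -2.42813860e-04]), 'joint_efforts': array([-7.74627224e-04, -3.93319666e+01,  1.88929331e+01,  4.19787258e+00,
       -2.60412089e-03, -7.81985932e-06]), 'position': array([ 281.04350862, -557.65790181,  230.34008823]), 'ee_rot': array([-2.31192920e-01,  9.72907436e-01,  9.35574780e-04, -2.80967838e-04]), 'contact_force': array([-0.12005666,  0.65452454, -0.53019517]), 'wrist_torque': array([-0.00796291, -0.02848023, -0.01276704]), 'grasp_force': 0.0, 'gripper_width': 85.27852240980894}
```

View pics/top0.png

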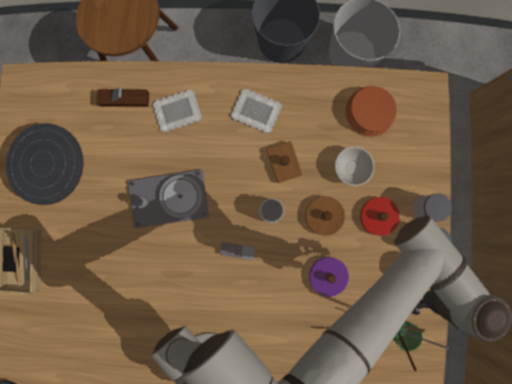

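View pics/scene0.png

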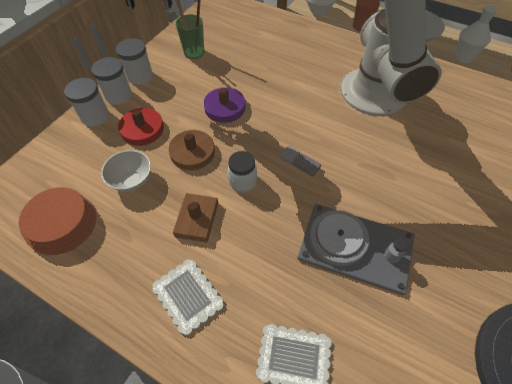

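The top view shows the brown cover at about (325,215), the press rim at (180,196) with its pin, and the plunger at (139,201). The stamp is at (284,161) and the jar at (270,210). The red (380,215) and purple (328,277) covers are look-alikes. In the scene view the cover is at (192,150), the rim at (337,237) and the plunger at (398,248).

```bash
cat > m.py <<'E'
from h import *
V,U=np.mgrid[0:384,0:512]; uv=np.c_[U.ravel(),V.ravel()]
def circ(p,r):  # least squares circle
    A=np.c_[2*p,np.ones(len(p))]; s=np.linalg.lstsq(A,(p**2).sum(1),rcond=None)[0]
    return s[:2],np.sqrt(s[2]+s[:2]@s[:2])
def blob(P,c,rad,z0,z1):
    k=(np.hypot(*(P[:,:2]-c).T)<rad)&(P[:,2]>z0)&(P[:,2]<z1); q=P[k]
    (x,y),r=cv2.minEnclosingCircle(q[:,:2].astype(np.float32)); return np.round([*q.mean(0),x,y,r,len(q)],1)
if __name__=='__main__':
  px={'top':dict(cover=(325,215),rim=(180,196),plg=(139,201),tab=(230,330)),'scene':dict(cover=(192,150),rim=(337,237),plg=(398,248),tab=(260,220))}
  for n in px:
    f=np.load(f'pics/{n}0.npz'); m=camera_model(n); d=f['d'].ravel(); P=depthpts(m,uv,d)
    g=lambda k,z: plane(m,[px[n][k]],z)[0,:2]
    print(n,'table z',P[px[n]['tab'][1]*512+px[n]['tab'][0]])
    c=g('cover',26); print('disc',blob(P,c,80,18,32),'handle',blob(P,c,40,55,75))
    c=g('rim',34); print('rim ',c,blob(P,c,75,28,38),'bed',blob(P,c,60,39,46),'pin',blob(P,c,30,48,58))
    c=g('plg',76); print('plg',c,blob(P,c,30,68,82))
    k=P[:,2]>6;k&=P[:,2]<22;c=g('rim',15);k&=np.hypot(*(P[:,:2]-c).T)<190
    print('base',cv2.minAreaRect(P[k][:,:2].astype(np.float32)))
  for n,b in (('top',(110,150,230,240)),('scene',(290,190,425,300))):
    im=np.load(f'pics/{n}0.npz')['im'][b[1]:b[3],b[0]:b[2]]; cv2.imwrite(f'pics/{n}crop.png',cv2.resize(im[:,:,::-1],None,fx=5,fy=5,interpolation=2))
E
python3 m.py
```

```text
top table z [288.76086054 -86.1279481  671.29180722]
disc [ 466.8 -335.7   25.6  466.8 -336.9   60.8 1148. ] handle [ 466.7 -335.2   64.4  467.2 -336.1   13.8   71. ]
rim  [513.93025882 103.80706173] [514.5 103.1  33.7 513.3 102.9  65.2 547. ] bed [512.9 103.6  42.1 512.2 101.3  57.2 680. ] pin [514.6 102.4  52.4 514.7 104.2   7.7  14. ]
plg [493.98799326 217.30997018] [492.2 219.8  75.4 492.1 220.6  14.1  76. ]
base ((493.89959716796875, 106.63555908203125), (349.959716796875, 329.54376220703125), 52.685546875)
scene table z [ 5.55384638e+02 -7.77660140e+01  1.55519853e-01]
disc [ 474.2 -332.3   26.   467.9 -336.2   61.7 1163. ] handle [ 472.2 -333.8   63.6  470.5 -335.7   13.5   88. ]
rim  [523.02254335  99.67286316] [525.9 103.8  33.6 517.  101.8  65.3 858. ] bed [ 518.1  102.6   41.9  517.1  102.    50.8 1425. ] pin [518.  102.1  52.3 516.8 102.1   5.8  26. ]
plg [506.15240765 218.42923305] [497.6 219.1  75.3 496.3 219.4  13.8 145. ]
base ((465.9636535644531, 117.97588348388672), (245.7473907470703, 275.26361083984375), 10.012882232666016)
```

View pics/topcrop.png

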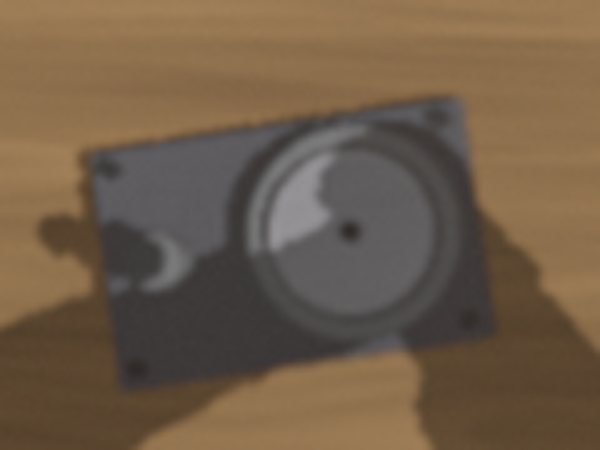

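The two cameras agree to about 3 mm: cover about (468,-336), pin about (515,103), plunger about (494,220). The pin-to-plunger distance comes out at 119.5 mm against 120. I'll refine by viewing the cover and the press with the wrist camera at the same yaw, starting above the cover.

drive_tool:
  plan:
    - [[-1,18.7,22.1,2],[-1,18.7,22.1,2]]

```text
schema error: expected 5 numbers
```

drive_tool:
  plan:
    - [[-1,18.7,22.1,0,0],[-1,18.7,22.1,0,0],[-1,18.7,22.1,0,0],[-1,18.7,22.1,0,0],[-1,18.7,22.1,0,0],[-1,18.7,22.1,0,0],[-1,18.7,22.1,0,0],[-1,18.7,22.1,0,0],[-1,18.7,22.1,0,0],[-1,18.7,22.1,0,0],[-1,0,0,0,0],[-1,0,0,0,0],[-1,0,0,0,0]]

```text
clock: 1.18
position: [468.0, -337.0, 230.9]
ee_rot: [-0.231, 0.973, 0.0, -0.0]
contact_force: [-0.1, -0.5, -0.2]
gripper_width: 85.1
grasp_force: 0.0
```

```bash
cat > w.py <<'E'
from m import *
from scipy.spatial.transform import Rotation as Ro
def wrist(tag):
    s=read_state(); im,d=get_image('wrist'); m=camera_model('wrist')
    T=np.eye(4);T[:3,:3]=Ro.from_quat(s['ee_rot']).as_matrix();T[:3,3]=s['position'];T=T@np.array(m['mount'])
    cv2.imwrite(f'pics/{tag}.png',im[:,:,::-1]); np.savez(f'pics/{tag}.npz',im=im,d=d,T=T)
    o,r=ray(m,uv,T); P=o+r*d.ravel()[:,None]; print(s['clock'],s['position'].round(1),s['ee_rot'].round(4),s['contact_force'].round(1),s['gripper_width']); return s,im,d,m,T,P
E
python3 - <<'E'
from w import *
s,im,d,m,T,P=wrist('wcover'); print(np.round(m['mount'],3).tolist())
c=np.array([467.5,-336]); print('disc',blob(P,c,80,18,32),'handle',blob(P,c,40,58,75),'flat top',blob(P,c,40,64,68))
E
```

```text
1.1833 [ 468.  -337.   230.9] [-2.314e-01  9.728e-01  3.000e-04 -4.000e-04] [-0.1 -0.5 -0.2] 85.11227236636809
[[0.001, -0.946, -0.325, 85.087], [1.0, 0.0, 0.001, 0.595], [-0.001, -0.325, 0.946, -142.468], [0.0, 0.0, 0.0, 1.0]]
disc [ 463.5 -339.    25.9  466.8 -337.2   60.1 6970. ] handle [ 465.5 -338.1   64.4  466.5 -337.5   13.9  483. ] flat top [ 466.3 -337.8   65.8  466.6 -337.9   11.5  317. ]
```

View pics/wcover.png

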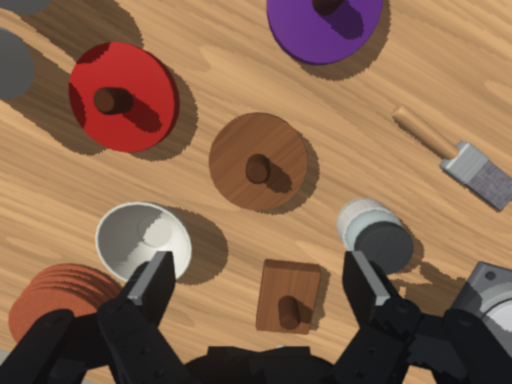

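The wrist view shows the cover with its handle top at (258,168), measured at (466.6,-337.6). Next is the same view over the pin, with the fingers shut.

drive_tool:
  plan:
    - [[1,3,27.5,-1,0],[1,3,27.5,-1,0],[1,3,27.5,-1,0],[1,3,27.5,-1,0],[1,3,27.5,-1,0],[1,3,27.5,-1,0],[1,3,27.5,-1,0],[1,3,27.5,-1,0],[1,3,27.5,-1,0],[1,3,27.5,-1,0],[1,3,27.5,-1,0],[1,3,27.5,-1,0],[1,3,27.5,0,0],[1,3,27.5,0,0],[1,3,27.5,0,0],[1,3,27.5,0,0],[1,0,0,0,0],[1,0,0,0,0],[1,0,0,0,0]]

```text
clock: 2.82
position: [516.1, 101.8, 219.1]
ee_rot: [-0.231, 0.973, -0.0, -0.0]
contact_force: [-0.1, 0.2, -0.1]
gripper_width: 0.2
grasp_force: 0.0
```

```bash
python3 - <<'E'
from w import *
s,im,d,m,T,P=wrist('wpin')
c=np.array([515,102.5]); print('rim',blob(P,c,75,28,38),'bed',blob(P,c,60,39,45),'pin',blob(P,c,15,47,60),'tip',blob(P,c,15,53,57),'plg',blob(P,np.array([494,219.]),25,68,82))
k=(np.hypot(*(P[:,:2]-c).T)<80)&(abs(P[:,2]-34)<2); q=P[k][:,:2]; r=np.hypot(*(q-c).T); print(np.percentile(r,[1,50,99]))
E
```

```text
2.8167 [516.1 101.8 219.1] [-2.307e-01  9.730e-01 -1.000e-04 -4.000e-04] [-0.1  0.2 -0.1] 0.19544743003245155
rim [ 508.6   99.6   33.7  513.9  102.3   64.9 3343. ] bed [ 512.2  101.4   41.9  514.   102.5   50.1 5973. ] pin [513.1 101.8  52.4 514.  102.    6.2 100. ] tip [514.1 102.4  53.9 514.1 102.4   4.7  51. ] plg [492.2 219.   75.6 492.7 220.6  14.3 552. ]
[52.3410324  58.9217809  65.22738608]
```

View pics/wpin.png

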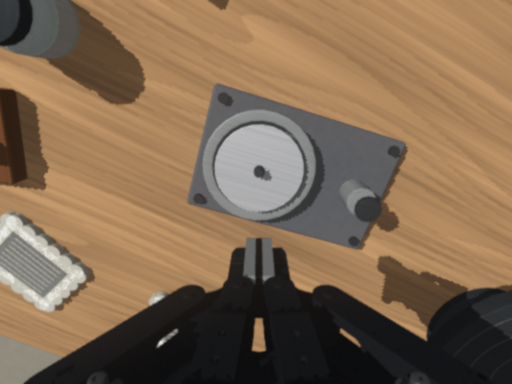

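The pin is at (259,171), measured at (514.0,102.4), and the bed and rim centres agree. The plunger is at (366,208), measured at (492.5,220.3), which is 119.9 mm from the pin. Now the plunger.

drive_tool:
  plan:
    - [[1,-3,14.8,-10,0],[1,-3,14.8,-10,0],[1,-3,14.8,-10,0],[1,-3,14.8,-10,0],[1,-3,14.8,-10,0],[1,-3,14.8,-10,0],[1,-3,14.8,-10,0],[1,-3,14.8,-10,0],[1,0,0,-9,0],[1,0,0,-9,0],[1,0,0,-9,0],[1,0,0,-9,0],[1,0,0,-9,0],[1,0,0,-9,0],[1,0,0,-4,0],[1,0,0,-4,0],[1,0,0,-4,0],[1,0,0,-4,0],[1,0,0,-4,0],[1,0,0,0,0]]

```text
clock: 4.53
position: [492.3, 221.1, 65.7]
ee_rot: [-0.232, 0.973, -0.0, -0.0]
contact_force: [-2.2, -1.5, 8.0]
gripper_width: 0.2
grasp_force: 3.7
```

drive_tool:
  plan:
    - [[1,0,0,-1.5,0],[1,0,0,-1.5,0],[1,0,0,-1,0],[1,0,0,0,0],[1,0,0,0,0]]

```text
clock: 4.95
position: [492.3, 221.1, 64.0]
ee_rot: [-0.232, 0.973, -0.0, 0.0]
contact_force: [-5.8, -2.7, 17.0]
gripper_width: 0.1
grasp_force: 8.4
```

It is at the stop (z 64.0, force 17 N). I'll retract, let it rise and return over the cover, opening the gripper on the way.

drive_tool:
  plan:
    - [[1,0,0,10,0],[1,0,0,30,0],[1,0,0,40,0],[1,0,0,40,0],[-1,-1.5,-34.9,0,0],[-1,-1.5,-34.9,0,0],[-1,-1.6,-34.9,0,0],[-1,-1.6,-34.9,0,0],[-1,-1.6,-34.9,0,0],[-1,-1.6,-34.9,0,0],[-1,-1.6,-34.9,0,0],[-1,-1.6,-34.9,0,0],[-1,-1.6,-34.9,0,0],[-1,-1.6,-34.9,0,0],[-1,-1.6,-34.9,0,0],[-1,-1.6,-34.9,0,0],[-1,-1.6,-34.9,0,0],[-1,-1.6,-34.9,0,0],[-1,-1.6,-34.9,0,0],[-1,-1.6,-34.9,0,0]]

```text
clock: 6.62
position: [466.9, -338.9, 181.4]
ee_rot: [-0.231, 0.973, -0.0, 0.001]
contact_force: [0.9, 0.0, -0.3]
gripper_width: 85.2
grasp_force: 0.0
```

drive_tool:
  plan:
    - [[-1,0,0,0,0],[-1,0,0,0,0],[-1,0,0,0,0]]

```text
clock: 6.87
position: [466.7, -337.0, 181.0]
ee_rot: [-0.231, 0.973, 0.0, -0.0]
contact_force: [0.9, 1.1, -0.0]
gripper_width: 85.2
grasp_force: 0.0
```

```bash
python3 - <<'E'
from w import *
s,im,d,m,T,P=wrist('wcover2')
c=np.array([467,-337.5]); print('disc',blob(P,c,80,18,32),'handle',blob(P,c,40,58,75),'top',blob(P,c,40,64,68))
E
```

```text
6.8667 [ 466.7 -337.   181. ] [-2.31e-01  9.73e-01  2.00e-04 -0.00e+00] [ 0.9  1.1 -0. ] 85.22350043997236
disc [ 462.9 -339.3   25.9  466.7 -337.4   60.  9046. ] handle [ 465.1 -338.2   64.2  466.6 -337.4   14.2  662. ] top [ 466.2 -337.7   65.7  466.5 -338.1   11.5  422. ]
```

drive_tool:
  plan:
    - [[-1,0,-0.5,-13,0],[-1,0,0,-13,0],[-1,0,0,-13,0],[-1,0,0,-13,0],[-1,0,0,-13,0],[-1,0,0,-13,0],[-1,0,0,-13,0],[-1,0,0,-13,0],[-1,0,0,-13,0],[-1,0,0,-13,0],[-1,0,0,-7,0],[-1,0,0,-7,0],[-1,0,0,-5,0],[-1,0,0,-3,0],[-1,0,0,0,0],[-1,0,0,0,0]]

```text
clock: 8.25
position: [467.2, -337.7, 29.7]
ee_rot: [-0.231, 0.973, -0.0, 0.0]
contact_force: [-0.4, -0.0, 0.4]
gripper_width: 85.4
grasp_force: 0.0
```

drive_tool:
  plan:
    - [[1,0,0,0,0],[1,0,0,0,0],[1,0,0,0,0],[1,0,0,0,0],[1,0,0,0,0],[1,0,0,0,0],[1,0,0,0,0],[1,0,0,0,0]]

```text
clock: 8.92
position: [467.1, -337.8, 29.8]
ee_rot: [-0.231, 0.973, -0.0, 0.0]
contact_force: [-0.0, 0.6, 4.2]
gripper_width: 26.5
grasp_force: 59.3
```

drive_tool:
  plan:
    - [[1,0,0,5,0],[1,0,0,8,0],[1,0,0,12,0],[1,0,0,15,0],[1,0,0,20,0],[1,0,0,20,0],[1,0,0,20,0],[1,0,0,10,0],[1,0,0,0,0],[1,0,0,0,0],[1,0,0,0,0]]

```text
clock: 9.83
position: [465.9, -337.0, 137.8]
ee_rot: [-0.231, 0.973, 0.001, -0.001]
contact_force: [-0.2, 0.4, -2.3]
gripper_width: 26.3
grasp_force: 59.1
```

```bash
cat > chk.py <<'E'
from w import *
import sys
s,im,d,m,T,P=wrist(sys.argv[1]); p=s['position']
k=(np.hypot(*(P[:,:2]-p[:2]).T)<75)&(abs(P[:,2]-(p[2]-4))<14)
q=P[k]; # robust plane fit of disc top
for _ in range(8):
    A=np.c_[q[:,:2]-p[:2],np.ones(len(q))]; a=np.linalg.lstsq(A,q[:,2],rcond=None)[0]; r=q[:,2]-A@a; q=q[abs(r)<max(1.,1.5*r.std())]
print('disc top: tilt x,y',a[:2].round(4),'z at axis',a[2].round(1),len(q),blob(q,p[:2],75,0,900), 'rms',r.std().round(2))
E
python3 chk.py wheld
```

```text
9.8333 [ 465.9 -337.   137.8] [-0.231   0.9729  0.0011 -0.001 ] [-0.2  0.4 -2.3] 26.34120781733215
disc top: tilt x,y [-0.0039  0.0031] z at axis 133.9 19538 [  449.9  -344.1   133.9   465.2  -336.3    59.9 19538. ] rms 0.47
```

View pics/wheld.png

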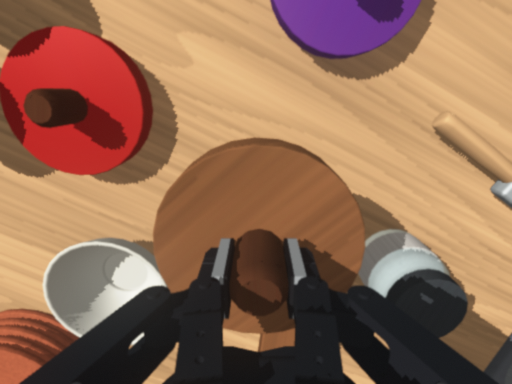

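The wrist view shows the cover held level, its handle at (259,270) between the pads. Tilt is about 0.005, the cover axis is at TCP + (-0.7, +0.7) and the underside is 30 mm below the TCP. Carrying it to the press.

drive_tool:
  plan:
    - [[1,1,10,8,0],[1,2,20,8,0],[1,3,27,0,0],[1,3,27,0,0],[1,3,27,0,0],[1,3,27,0,0],[1,3,27,0,0],[1,3,27,0,0],[1,3,27,0,0],[1,3,27,0,0],[1,3,27,0,0],[1,3,27,0,0],[1,3,27,0,0],[1,3,27,-8,0],[1,3,27,-8,0],[1,3,27,-8,0],[1,2,20,-8,0],[1,1,11,-8,0],[1,0,0,0,0],[1,0,0,0,0]]

```text
clock: 11.55
position: [514.1, 101.4, 114.5]
ee_rot: [-0.232, 0.973, -0.0, -0.001]
contact_force: [0.9, -0.2, -1.6]
gripper_width: 26.2
grasp_force: 59.3
```

drive_tool:
  plan:
    - [[1,0,0,0,0],[1,0,0,0,0],[1,0,0,0,0]]

```text
clock: 11.8
position: [515.0, 100.5, 115.8]
ee_rot: [-0.231, 0.973, 0.0, 0.0]
contact_force: [-0.6, -0.4, -1.7]
gripper_width: 26.6
grasp_force: 59.3
```

```bash
python3 chk.py wover; python3 - <<'E'
from h import *
for i in range(1): s=read_state(); print(s['position'],s['contact_force'])
E
```

```text
11.8 [515.  100.5 115.8] [-2.306e-01  9.730e-01  1.000e-04  3.000e-04] [-0.6 -0.4 -1.7] 26.577625102946133
disc top: tilt x,y [-0.0008  0.0017] z at axis 111.8 19580 [  498.9    93.5   111.8   514.2   101.2    59.9 19580. ] rms 0.47
[514.98807763 100.63569962 115.77449153] [ 0.16805681  0.2413118  -1.471716  ]
```

drive_tool:
  plan:
    - [[1,-0.2,1.1,-5,0],[1,0,0,-7,0],[1,0,0,-7,0],[1,0,0,-5,0],[1,0,0,-3,0],[1,0,0,0,0],[1,0,0,0,0]]

```text
clock: 12.43
position: [514.6, 102.5, 88.0]
ee_rot: [-0.231, 0.973, -0.0, -0.0]
contact_force: [0.5, -0.4, -2.0]
gripper_width: 26.6
grasp_force: 59.3
```

```bash
python3 chk.py wover2
```

```text
12.4333 [514.6 102.5  88. ] [-2.313e-01  9.729e-01 -1.000e-04 -3.000e-04] [ 0.5 -0.4 -2. ] 26.569428638436307
disc top: tilt x,y [-0.0019  0.0009] z at axis 84.0 19515 [  498.5    95.4    84.    514.    103.     60.  19515. ] rms 0.47
```

drive_tool:
  plan:
    - [[1,0,0,-2,0],[1,0,0,-2,0],[1,0,0,-2,0],[1,0,0,-2,0],[1,0,0,0,0]]

```text
clock: 12.9
position: [514.4, 102.4, 79.8]
ee_rot: [-0.231, 0.973, -0.0, -0.0]
contact_force: [-0.8, 0.4, -1.7]
gripper_width: 26.3
grasp_force: 59.4
```

No contact force with the underside 4 mm below the tip, so the pin is in the socket. Lowering onto the bed.

drive_tool:
  plan:
    - [[1,0,0,-1.5,0],[1,0,0,-1.5,0],[1,0,0,-1.5,0],[1,0,0,-1.5,0],[1,0,0,0,0],[1,0,0,0,0],[1,0,0,0,0]]

```text
clock: 13.48
position: [514.7, 102.5, 74.3]
ee_rot: [-0.231, 0.973, -0.0, 0.0]
contact_force: [-0.5, 0.0, -1.6]
gripper_width: 26.5
grasp_force: 59.4
```

drive_tool:
  plan:
    - [[1,0,0,-2,0],[1,0,0,-2,0],[1,0,0,-2,0],[1,0,0,-2,0],[1,0,0,0,0],[1,0,0,0,0]]

```text
clock: 13.98
position: [515.0, 102.6, 67.2]
ee_rot: [-0.232, 0.973, -0.0, 0.0]
contact_force: [-2.3, 0.3, 7.0]
gripper_width: 26.5
grasp_force: 60.3
```

drive_tool:
  plan:
    - [[1,0,0,-1.5,0],[1,0,0,-1.5,0],[1,0,0,-1.5,0],[1,0,0,0,0],[1,0,0,0,0]]

```text
clock: 14.4
position: [515.0, 102.6, 63.8]
ee_rot: [-0.232, 0.973, -0.0, 0.001]
contact_force: [-4.6, 0.7, 13.1]
gripper_width: 26.1
grasp_force: 60.9
```

drive_tool:
  plan:
    - [[1,0,0,-1,0],[1,0,0,-1,0],[1,0,0,0,0],[1,0,0,0,0],[1,0,0,0,0]]

```text
clock: 14.82
position: [515.0, 102.6, 63.7]
ee_rot: [-0.232, 0.973, -0.0, 0.001]
contact_force: [-9.4, -0.3, 26.0]
gripper_width: 26.1
grasp_force: 62.2
```

```bash
python3 chk.py wpress; python3 - <<'E'
from w import *
m=camera_model('top'); im,d=get_image('top'); cv2.imwrite('pics/top1.png',im[:,:,::-1]); P=depthpts(m,uv,d.ravel())
print('plg',blob(P,np.array([492,220]),25,60,82))
m=camera_model('scene'); im,d=get_image('scene'); cv2.imwrite('pics/scene1.png',im[:,:,::-1]); P=depthpts(m,uv,d.ravel())
print('plg',blob(P,np.array([496,219.5]),25,60,82), 'disc',blob(P,np.array([517,102]),70,55,65)); print(read_state()['contact_force'])
E
```

```text
14.8167 [515.  102.6  63.7] [-2.320e-01  9.727e-01 -3.000e-04  9.000e-04] [-9.4 -0.3 26. ] 26.101896410947262
disc top: tilt x,y [-0.0006  0.0008] z at axis 59.9 19679 [  498.9    95.5    59.9   514.3   103.2    59.9 19679. ] rms 0.47
plg [nan nan nan  0.  0.  0.  0.]
plg [497.6 219.   75.3 496.6 219.4  13.9 146. ] disc [ 535.5  109.2   59.8  517.4  103.5   59.7 1389. ]
[-9.35403157 -0.1693867  25.05209863]m.py:8: RuntimeWarning: Mean of empty slice.
  (x,y),r=cv2.minEnclosingCircle(q[:,:2].astype(np.float32)); return np.round([*q.mean(0),x,y,r,len(q)],1)
  ret = um.true_divide(
```

View pics/scene1.png

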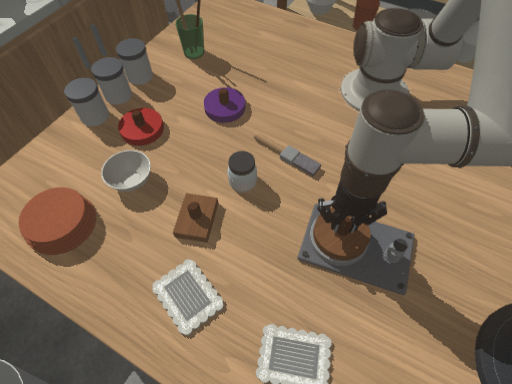

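The scene view shows the cover seated on the press rim at (340,238), the plunger back up at (398,248) and the bystanders in place. The disc top is at 59.9 mm, so the underside is at 34 mm on the rim. It is level and held with 26 N, so I'm handing it in.

```bash
python3 -c "
from bench import *
print(job_done())"
```

```text
the job is handed in; nothing more can be done
None
```

I pushed the plunger to its stop and it came back up. The cover is over the pin, fully home on the rim and held down with about 26 N; I handed the job in at 14.8 s, and no verdict came back.

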